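# One clean slide tray from the dust box onto the slide warmer

## Robot

A 6-joint arm with a two-finger parallel gripper is mounted at the origin on a cart in front of the work surface, level with it; the furniture and walls round the work are solid. World frame = base frame: x ahead of the robot, y to its left, z up, the work surface at z = 0. Lengths are in m, angles in rad, forces in N, time in s.
With the tool pointing down it reaches from about 0.35 to 0.975 m from the base axis. Payload 4.9 kg.
Tool frame: the origin (TCP) lies at the very end of the fingers, on their centre line; the grasp point (between the pads) lies 19 mm behind it; z points along the fingers, y is the line along which they close (so a half turn about z gives the same grasp; the last joint's range is limited). The gripper opens to 85 mm and grips with 20 to 120 N. Pads are 22 mm wide; open, the fingers measure 114 mm over their backs; the gripper's body (76 mm by 85 mm) begins 54 mm behind the grasp point. The pads swing forward as they close: fully open they stand 13 mm farther back than shut.
Start: joints at [1.052, 0.053, 1.613, -0, 1.476, -0.119], TCP at [0.243, 0.576, 0.231] pointing down, gripper open.
Joint ranges: [-3.01, 3.01], [-1.01, 2.22], [0.06, 2.58], [-1.02, 4.17], [0.09, 2.62], [-3.14, 3.14]. Speed limits (rad/s): [2.57, 2.57, 3.14, 3.14, 3.14, 3.14].

## Interface

Orientations are given as a rotation vector (axis times angle).
In Python, from station import get_obs, get_image, finish_job gives the robot as it stands. The module is installed in compiled form; this text tells all that it offers.
- The arm moves only by the tool carry_out, never from a script. Its argument "rows" is a list of rows, each a list of 7 numbers: the turn, a rotation vector about the tool's x, y, z as a fraction of full scale, then the shift along the tool's x, y, z as a fraction of full scale, then the closure, from -1 (fully open) to 1 (shut). A call has 1 to 5 rows; each row is the pose to reach, as a shift and turn from the pose commanded when the call began, along the tool's axes at that moment, turning the shorter way round; what a row does not reach only later rows make up. Full scale, the value 1, is 300 mm for a shift and pi rad for a turn. A row lasts 1/10 s, in which the tool goes at most 50 mm and 8.59 degrees, less where a joint would pass 70% of its speed; a pose out of reach is approached as far as the arm can. A call with a number of a shift or a turn outside -1 to 1 is refused whole. A call with a gripper value outside its range is refused whole. The fingers move at their own pace and stop on an object; "force" is the grip in N (left out, the last holds). Time passes only in rows, so rows that repeat a pose let the fingers close. It gives the time, the measured TCP pose, the force, the opening and the grip force at its end, in the units of the state.
- get_obs(): the state, without advancing time (a new reading comes with each control period).
- get_image(name): name is "scene" or "top" or "wrist"; returns a dict with "img" (384x512x3 uint8, blue, green, red), "mtx" (3x3 intrinsics, pixels), "D" ([k1, k2, p1, p2, k3] as OpenCV has them; the pictures are not rectified), "R" (3x3) and "t" (3): a world point X has camera coordinates R X + t. Camera axes: x right, y down, z forward; pixel columns grow to the right and rows downward; lengths in m; the calibration is good to about 2 mm. A picture is of the moment at which its call begins. There is no depth.
- finish_job(): hands the job in; it is judged then, once.
The state is a dict: "t": time; "q": joint angles; "dq": joint speeds; "effort": joint torques, N m; "tool_pos": TCP position; "tool_rot": TCP orientation; "contact_force": force on the tool from outside, world axes, zero at the start; "wrist_torque": the same for the moment, N m; "opening": finger opening in m; "grip_force": force on a finger pad.
Only numpy, scipy, OpenCV 4.12 (cv2) and the standard library are available. Lean on these libraries where they do the work, as an engineer would, in place of code of your own. Each camera call takes 0.05 s, during which the arm holds its last target. There are 200 camera calls.

## Task

To set out one clean tray on the slide warmer, raise the grip end of the tray box's blue lid over the front lip, slide the lid out of its grooves and lay it flat, grip upwards, on a clear part of the worktop; then lift out only the top tray, without pulling up the one nested beneath it, and set it in the middle of the warmer's dark plate, long sides parallel. Keep the tray level, disturb nothing else, and leave the box open with the other trays in it for the next slides.

Things in the scene. Friction and masses are not known exactly. Their poses are not given: they have to be found in the camera images.
- tray_box: White dust box, fixed, 137 (x) x 86 (y) x 89 mm high; origin at the centre of its underside, z up, front = -x. The lid lies on a ledge 73 mm up with 1.5 mm play all round. Both long sides have a finger cut-out 64 mm wide about the middle, open from 42 mm height up: a gripper astride the box, closing along y, reaches the trays through them; the walls leave a tray 2 mm play.
- box_lip (a point): Middle of the top of the box's front lip, which stands 4 mm above the ledge, flush with the lid's top, and blocks the lid from sliding to the box's -x. Raise the lid's bar 5 to 7 mm (level or front-up) to clear it.
- box_groove (a point): Middle, between the sides, of the front mouth of the rear grooves, at ledge height. From here 34 mm towards the box's +x a flange overlaps each side edge of the lid by 3.5 mm; under it the lid can rise 8 mm at most. Slid 36 mm or more to the box's -x, the lid is out of the grooves and lifts away.
- lid_grip (a point): Middle of the grip bar on the loose blue lid; axes as the box's at the start. Lid plate 128 (x) x 76 (y) x 4 mm, about 70 g. The bar on it is 12 mm thick (x), 50 long (y), 18 high; this point is 9 mm below the bar's top, 13 mm above the lid's underside. The plate's centre lies 42 mm to +x of it, its front edge 22 mm to -x. Between box and warmer there is always room to lay it.
- tray_top_center (a point): Centre, half-way up, of the top pale grey tray, 116 (x) x 62 (y) x 38 mm, about 50 g; axes as the box's at the start. Walls taper in; outside is an upright rim band only 14 mm high from the top edge down. Right below, flush, is the next tray's rim. Grip across the 62 mm, fingertips less than 14 (best 8 to 11) mm below the top edge, centred, and lift straight: 1.3 mm play in the nest.
- tray_middle_center (a point): The same point of the second tray, 14 mm lower in the nest; it stays where it is.
- tray_bottom_center (a point): The same point of the bottom tray, 28 mm lower than the top one; it stays.
- warmer_plate (a point): Centre of the top of the slide warmer's dark plate, 40 mm above the worktop; axes: x along its long side towards the back, y across, z up. Usable plate 142 (x) x 104 (y) mm within an aluminium edge 4 mm higher. White body, fixed, 197 x 132 mm, reaches from x -115 (control strip; knob to 9 mm above the plate) to x +82 mm, y +-66 mm.
- jar: Staining jar with black lid, 56 mm round, 108 mm high, loose bystander; origin under its centre (as for all bystanders).
- stain_red: Red stain bottle, 40 mm round, 88 mm high, loose bystander.
- stain_violet: Violet stain bottle, 40 mm round, 88 mm high, loose bystander.
- alcohol: White bottle with blue cap, 64 mm round, 170 mm high, loose bystander.
- petri: Clear dish, 60 mm round, 16 mm high, loose bystander.
- timer: White bench timer, 62 x 62 x 19 mm, loose bystander.
- cover_box: Small card box, 30 x 50 x 14 mm, loose bystander.

How it is judged:
By the outcome, as a careful person would: the job done as asked, in the order asked, and still so for the second after the job is handed in, with the robot touching nothing.
It also fails if it takes over 56 s, if anything falls off the work surface, if the arm or the gripper's body presses on something with over 40 N, if the wrist force passes 120 N, or if a joint passes its speed limit or range.

## Working session

There is one attempt and no reset: what is moved stays moved. The work goes in short steps, Python scripts to look and compute and a tool call to move; the robot and the scene stay as the last step left them, time stands still between calls to the robot, and variables do not carry over. Pictures are saved under pics/ and viewed, at most 10 in all, crops included, and the job is handed in when it is done.

Besides the shell and the picture viewer there is one more tool, called after "Request:" by a JSON object that holds its "name" and its "arguments". carry_out: Moves the arm, as the interface text tells. Shift numbers are shares of 300 mm and turn numbers shares of pi rad, none past 1 either way. Its arguments: {"type":"object","properties":{"rows":{"type":"array"},"force":{"type":"number"}},"required":["rows"]}

```bash
mkdir -p pics; cat > h.py <<'E'
import numpy as np, cv2
from station import get_obs, get_image
from scipy.spatial.transform import Rotation as Rn
def snap(n,f):
    d=get_image(n); cv2.imwrite('pics/'+f,d['img']); np.savez('pics/'+f[:-4]+'.npz',**{k:np.array(v) for k,v in d.items()}); return d
def load(f): return np.load('pics/'+f+'.npz')
def ray(d,uv,z):
    p=cv2.undistortPoints(np.array([[uv]],float),d['mtx'],d['D'])[0,0]
    R,t=d['R'],d['t'].reshape(3); c=-R.T@t; v=R.T@np.array([p[0],p[1],1]); return c+v*(z-c[2])/v[2]
def proj(d,X):
    return cv2.projectPoints(np.array(X,float).reshape(-1,3),cv2.Rodrigues(d['R'])[0],d['t'].reshape(3),d['mtx'],d['D'])[0].reshape(-1,2)
E
python3 - <<'E'
from h import *
o=get_obs();print(o)
for n in ['top','scene']:
    d=snap(n,n+'0.png');print(n,(-d['R'].T@np.array(d['t']).reshape(3)).round(3))
E
```

```text
{'t': 0.0, 'q': array([ 1.05200069e+00,  5.33076082e-02,  1.61432002e+00,  8.41059958e-06,
        1.47600437e+00, -1.18957582e-01]), 'dq': array([ 2.69988571e-04, -4.70672317e-04, -3.62775409e-05,  9.24370702e-04,
        3.96144329e-04,  1.32857594e-04]), 'effort': array([-3.79379399e-04, -3.93690491e+01, -3.70174956e+01, -6.42017562e-05,
        7.05795974e-03, -7.86614976e-06]), 'tool_pos': array([0.24294926, 0.57515873, 0.23007801]), 'tool_rot': array([-6.23761197e-01, -3.07838441e+00,  3.03715329e-03]), 'contact_force': array([-0.25547577, -0.16412619,  0.51449233]), 'wrist_torque': array([-0.03339775,  0.01797777,  0.00888762]), 'grip_force': 0.0, 'opening': 0.08568692803309404}
top [ 0.526 -0.226  0.912]
scene [ 0.052 -0.956  0.909]
```

View pics/top0.png

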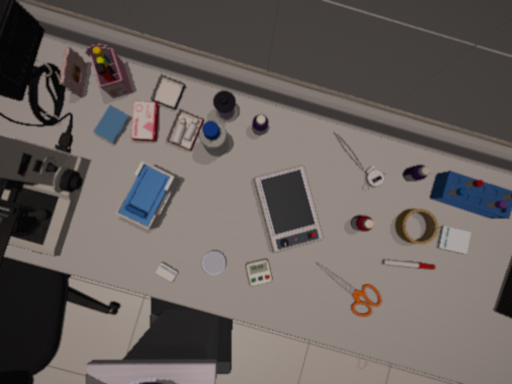

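View pics/scene0.png

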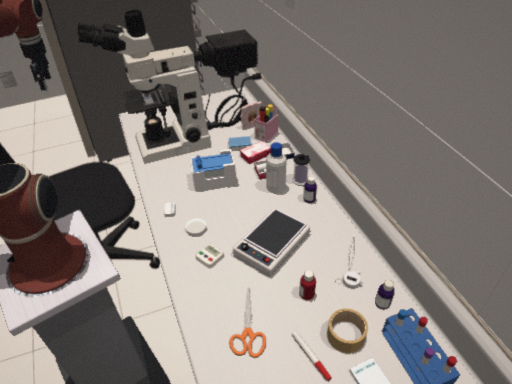

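```bash
python3 - <<'E'
from h import *
d=load('top0');s=load('scene0')
P=[[0,0,0],[.243,.576,.231],[.4,0,0],[.6,0,0],[.4,.3,0]]
print(proj(d,P).round(),proj(s,P).round())
for n,uv,z in [('box',(147,196),.08),('warm',(289,203),.04),('petri',(214,263),.016),('timer',(259,272),.019),('cover',(167,271),.014),('alc',(211,130),.17)]: print(n,ray(d,uv,z).round(3))
a=cv2.resize(d['img'][150:240,105:185],None,fx=5,fy=5,interpolation=3)
b=cv2.resize(d['img'][160:260,245:330],None,fx=4.5,fy=4.5,interpolation=3)
H=max(a.shape[0],b.shape[0]); c=np.zeros((H,a.shape[1]+b.shape[1],3),np.uint8)
c[:a.shape[0],:a.shape[1]]=a; c[:b.shape[0],a.shape[1]:]=b
cv2.imwrite('pics/c1.png',c);print(c.shape)
a=cv2.resize(s['img'][140:200,180:250],None,fx=6,fy=6,interpolation=3)
b=cv2.resize(s['img'][200:280,225:320],None,fx=4,fy=4,interpolation=3)
H=max(a.shape[0],b.shape[0]); c=np.zeros((H,a.shape[1]+b.shape[1],3),np.uint8)
c[:a.shape[0],:a.shape[1]]=a; c[:b.shape[0],a.shape[1]:]=b
cv2.imwrite('pics/c2.png',c);print(c.shape)
E
```

```text
[[ 149.  426.]
 [-217.  369.]
 [ 155.  263.]
 [ 158.  185.]
 [  34.  262.]] [[ 48. 262.]
 [ 47.  87.]
 [171. 202.]
 [223. 177.]
 [132. 158.]]
box [0.566 0.004 0.08 ]
warm [ 0.557 -0.337  0.04 ]
petri [ 0.402 -0.151  0.016]
timer [ 0.381 -0.266  0.019]
cover [ 0.381 -0.034  0.014]
alc [ 0.706 -0.151  0.17 ]
(450, 782, 3)
(360, 800, 3)
```

View pics/c1.png

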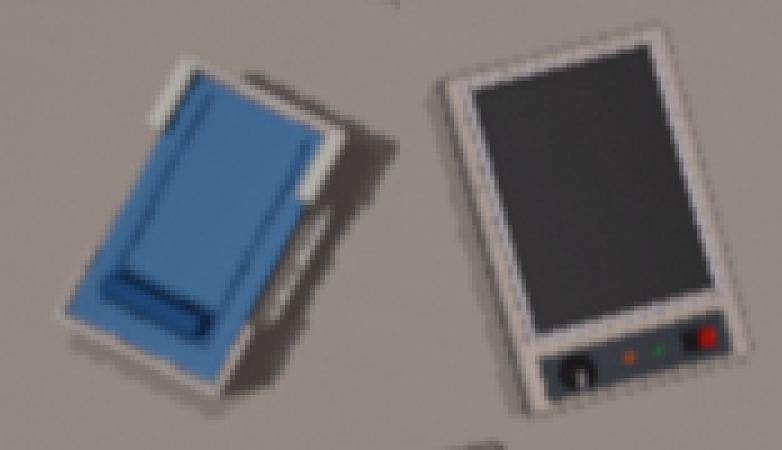

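View pics/c2.png

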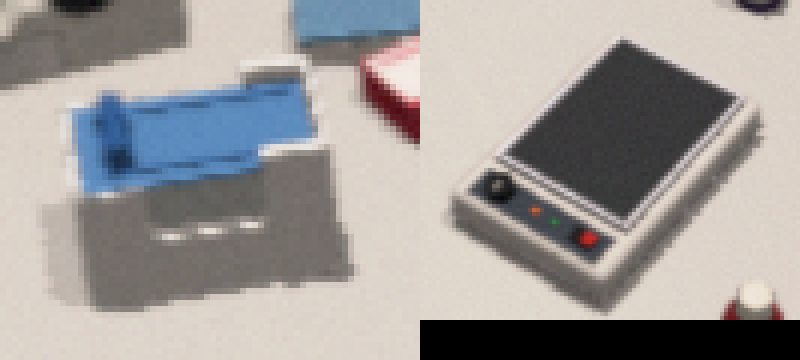

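```bash
cat > fit.py <<'E'
from h import *
from scipy.optimize import least_squares
def fit(obs,x0):
    def w(p,P):
        c,s=np.cos(p[2]),np.sin(p[2]); P=np.array(P,float); return np.c_[p[0]+c*P[:,0]-s*P[:,1],p[1]+s*P[:,0]+c*P[:,1],P[:,2]]
    f=lambda p:np.concatenate([(proj(d,w(p,P))-uv).ravel() for d,P,uv in obs])
    r=least_squares(f,x0,loss='soft_l1'); return r.x,f(r.x).round(1).reshape(-1,2)
E
python3 - <<'E'
from fit import *
d=load('top0');s=load('scene0')
cv=lambda L,k,o,dx=0:(np.array(L,float)-[dx,0]+.5)/k-.5+o
a,b=.0685,.043
T=cv([(62,317),(218,396),(190,58),(346,132)],5,(105,150)); PT=[(-a,b,.077),(-a,-b,.077),(a,b,.089),(a,-b,.089)]
S=cv([(68,112),(82,192),(328,148),(308,62)],6,(180,140)); PS=[(-a,b,.077),(-a,-b,.077),(a,-b,.089),(a,b,.089)]
for o in ([(d,PT,T),(s,PS,S)],[(d,PT,T)],[(s,PS,S)]): print(*fit(o,[.57,0,-.5]))
c,e=.071,.052
T=cv([(472,92),(650,45),(715,290),(540,332)],4.5,(245,160),400); P=[(c,e,.04),(c,-e,.04),(-c,-e,.04),(-c,e,.04)]
S=cv([(620,40),(738,98),(628,220),(500,158)],4,(225,200),420)
for o in ([(d,P,T),(s,P,S)],[(d,P,T)],[(s,P,S)]): print(*fit(o,[.55,-.33,.2]))
E
```

```text
[ 0.5687285   0.0066723  -0.44461002] [[-0.8 -0.2]
 [ 1.   0.3]
 [-0.4 -0.9]
 [ 1.3  0.8]
 [-0.6 -1.2]
 [-0.7  1.5]
 [ 0.8 -0.3]
 [ 0.  -1.5]]
[ 0.56875363  0.00724354 -0.43972032] [[-1.  -0.1]
 [ 0.9  0.2]
 [-0.9 -0.9]
 [ 1.   0.6]]
[ 0.56785422  0.00462144 -0.45559975] [[-0.3 -0.9]
 [-0.8  1.8]
 [ 0.8  0.3]
 [ 0.3 -1. ]]
[ 0.55946924 -0.33364335  0.28288247] [[-0.4  0.1]
 [-0.4 -0. ]
 [ 0.3 -0.2]
 [-0.6  1.5]
 [ 0.4 -0. ]
 [ 0.6  0.2]
 [-0.2  1.1]
 [ 1.  -0.4]]
[ 0.5601041  -0.33439021  0.27547386] [[ 0.  -0.3]
 [ 0.1 -0.2]
 [ 0.4 -0.3]
 [-0.5  1.1]]
[ 0.55894572 -0.33234728  0.29377053] [[-0.3 -0.2]
 [ 0.1 -0.2]
 [-0.3  0.9]
 [ 0.7 -0.3]]
```

```bash
cat > go.py <<'E'
from h import *
BOX=np.array([.5685,.0065,-.445]); WARM=np.array([.5595,-.3335,.283])
def down(yaw): # tool y at angle yaw, z down
    y=np.array([np.cos(yaw),np.sin(yaw),0]);z=np.array([0,0,-1.]);return np.c_[np.cross(y,z),y,z]
def w(F,x,y,z): c,s=np.cos(F[2]),np.sin(F[2]); return np.array([F[0]+c*x-s*y,F[1]+s*x+c*y,z])
def plan(*tg):
    o=get_obs();p=o['tool_pos'];R=Rn.from_rotvec(o['tool_rot']).as_matrix()
    print('t %.2f'%o['t'],p.round(4),'open %.4f'%o['opening'],'yaw %.3f'%np.arctan2(R[1,1],R[0,1]),'q',o['q'].round(2),'F',o['contact_force'].round(1))
    for X,yaw in tg:
        print((Rn.from_matrix(R.T@down(yaw)).as_rotvec()/np.pi).round(4),(R.T@(np.array(X)-p)/.3).round(4))
E
python3 - <<'E'
from go import *
b=w(BOX,-.042,0,.25)
plan(([.28,.32,.25],.9),([.36,.1,.25],.2),(b,BOX[2]))
E
```

```text
t 0.10 [0.243  0.5752 0.2301] open 0.0854 yaw 1.171 q [ 1.05  0.05  1.61 -0.    1.48 -0.12] F [ 0.  -0.6 -0.3]
[-0.0006  0.      0.0863] [-0.4447 -0.7357 -0.0648]
[-6.000e-04  2.000e-04  3.091e-01] [-0.9758 -1.3074 -0.0638]
[-5.000e-04  5.000e-04  5.144e-01] [-1.5974 -1.3177 -0.0639]
```

Request:
{"name": "carry_out", "arguments": {"rows": [[0,0,0.086,-0.445,-0.735,-0.065,-1],[0,0,0.086,-0.445,-0.735,-0.065,-1],[0,0,0.086,-0.445,-0.735,-0.065,-1],[0,0,0.086,-0.445,-0.735,-0.065,-1],[0,0,0.086,-0.445,-0.735,-0.065,-1]]}}

```text
t: 0.6
tool_pos: [0.2788, 0.3271, 0.2496]
tool_rot: [-1.031, -2.967, 0.001]
contact_force: [1.4, -0.1, 0.6]
opening: 0.0854
grip_force: 0.0
```

```bash
python3 - <<'E'
from go import *
b=w(BOX,-.042,0,.25)
plan(([.28,.32,.25],.9),([.36,.1,.25],.2),(b,BOX[2]))
E
```

```text
t 0.60 [0.2788 0.3271 0.2496] open 0.0854 yaw 0.902 q [ 0.69 -0.45  2.02 -0.    1.58 -0.21] F [ 1.4 -0.1  0.6]
[-0.0003  0.      0.0006] [-0.0179 -0.016  -0.0013]
[-2.000e-04  1.000e-04  2.234e-01] [-0.6819 -0.4259 -0.0008]
[-2.000e-04  2.000e-04  4.287e-01] [-1.2839e+00 -2.7040e-01 -9.0000e-04]
```

Request:
{"name": "carry_out", "arguments": {"rows": [[0,0,0.22,-0.68,-0.425,0,-1],[0,0,0.22,-0.68,-0.425,0,-1],[0,0,0.22,-0.68,-0.425,0,-1],[0,0,0.22,-0.68,-0.425,0,-1],[0,0,0.22,-0.68,-0.425,0,-1]]}}

```text
t: 1.1
tool_pos: [0.36, 0.1001, 0.2499]
tool_rot: [1.984, 2.435, 0.0]
contact_force: [1.4, 0.1, 0.5]
opening: 0.0852
grip_force: 0.0
```

```bash
python3 - <<'E'
from go import *
plan((w(BOX,-.042,0,.25),BOX[2]))
E
```

```text
t 1.10 [0.36   0.1001 0.2499] open 0.0852 yaw 0.204 q [ 0.07 -0.62  2.13 -0.    1.64 -0.13] F [1.4 0.1 0.5]
[2.000e-04 0.000e+00 2.065e-01] [-3.617e-01  5.060e-01  1.000e-04]
```

Request:
{"name": "carry_out", "arguments": {"rows": [[0,0,0.2065,-0.362,0.506,0,-1],[0,0,0.2065,-0.362,0.506,0,-1],[0,0,0.2065,-0.362,0.506,0,-1],[0,0,0.2065,-0.362,0.506,0,-1],[0,0,0.2065,-0.362,0.506,0,-1]]}}

```text
t: 1.6
tool_pos: [0.5333, 0.0257, 0.2483]
tool_rot: [-2.656, -1.675, 0.004]
contact_force: [-1.0, 0.4, 0.5]
opening: 0.0856
grip_force: 0.0
```

```bash
python3 - <<'E'
from go import *
plan((w(BOX,-.042,0,.25),BOX[2]))
d=snap('wrist','w1.png');print(-d['R'].T@np.array(d['t']).reshape(3))
P=[w(BOX,*v) for v in [(-.0685,.043,.077),(-.0685,-.043,.077),(.0685,.043,.089),(.0685,-.043,.089),(-.048,.025,.095),(-.048,-.025,.095)]]
print(proj(d,P).round())
E
```

```text
t 1.60 [0.5333 0.0257 0.2483] open 0.0856 yaw -0.446 q [-0.09 -0.17  1.8  -0.    1.52  0.35] F [-1.   0.4  0.5]
[-0.0007  0.0004 -0.0002] [-0.0072 -0.0067 -0.0056]
[0.56329004 0.0866181  0.39129005]
[[227. 130.]
 [229. 215.]
 [376. 131.]
 [367. 220.]
 [248. 151.]
 [249. 204.]]
```

View pics/w1.png

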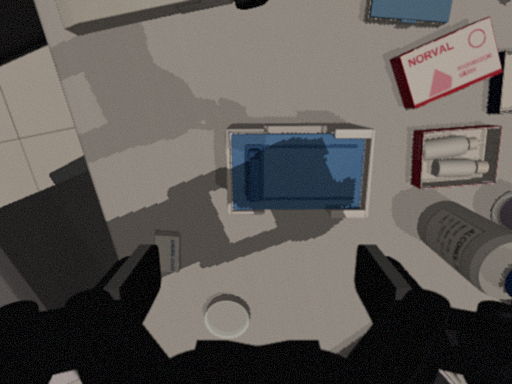

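```bash
python3 - <<'E'
from h import *
from go import BOX
for f,z,roi in (('w1',.077,(115,225,215,390)),('top0',.077,(150,240,105,185))):
    d=load(f);i=d['img'].astype(int);m=((i[...,0]-i[...,2])>25).astype(np.uint8)
    k=np.zeros_like(m);k[roi[0]:roi[1],roi[2]:roi[3]]=1;m*=k
    n,l,st,_=cv2.connectedComponentsWithStats(m);j=1+st[1:,4].argmax();m=(l==j)
    v,u=np.nonzero(m);P=np.array([ray(d,(a,b),z)[:2] for a,b in zip(u,v)])
    c,s=np.cos(BOX[2]),np.sin(BOX[2]);q=(P-BOX[:2])@np.array([[c,-s],[s,c]])
    print(f,st[j]); 
    for a in np.arange(-.06,.06,.015):
        e=q[abs(q[:,0]-a)<.006];print(round(a,3),np.percentile(e[:,1],[0.5,99.5]).round(4),e[:,1].mean().round(4))
    e=q[abs(q[:,1])<.02];print('x',np.percentile(e[:,0],[.3,99.7]).round(4))
E
```

```text
w1 [ 231  133  134   77 9446]
-0.06 [-0.0362  0.0389] 0.0028
-0.045 [-0.0351  0.0389] 0.0032
-0.03 [-0.0351  0.0389] 0.0029
-0.015 [-0.0351  0.0389] 0.0033
0.0 [-0.0351  0.0389] 0.0031
0.015 [-0.0351  0.0389] 0.0031
0.03 [-0.034   0.0389] 0.0029
0.045 [-0.0351  0.0342] 0.001
x [-0.0639  0.062 ]
top0 [ 119  165   51   61 1716]
-0.06 [-0.0341  0.0405] 0.0036
-0.045 [-0.0346  0.0398] 0.0024
-0.03 [-0.0354  0.0402] 0.0032
-0.015 [-0.0361  0.0404] 0.0021
0.0 [-0.0359  0.0399] 0.0019
0.015 [-0.0356  0.0403] 0.0031
0.03 [-0.0346  0.0398] 0.0032
0.045 [-0.0277  0.0389] 0.0057
x [-0.0641  0.0618]
```

```bash
sed -i 's/BOX=np.array(\[.5685,.0065/BOX=np.array([.5693,.0083/' go.py; python3 - <<'E'
from go import *
plan((w(BOX,-.042,0,.10),BOX[2]),(w(BOX,-.042,0,.081),BOX[2]))
E
```

```text
t 1.65 [0.532  0.0266 0.2485] open 0.0853 yaw -0.445 q [-0.09 -0.18  1.8  -0.    1.52  0.35] F [ 0.9  0.3 -0.2]
[-0.001   0.0004  0.0001] [-9.000e-04  1.000e-04  4.951e-01]
[-0.001   0.0004  0.0001] [-8.000e-04  3.000e-04  5.584e-01]
```

Request:
{"name": "carry_out", "arguments": {"rows": [[0,0,0,0,0,0.15,-1],[0,0,0,0,0,0.3,-1],[0,0,0,0,0,0.43,-1],[0,0,0,0,0,0.5,-0.4],[0,0,0,0,0,0.545,-0.2]]}}

```text
t: 2.15
tool_pos: [0.5288, 0.0282, 0.0838]
tool_rot: [-2.649, -1.685, 0.005]
contact_force: [-0.1, 0.1, -0.0]
opening: 0.0588
grip_force: 0.0
```

```bash
python3 - <<'E'
from go import *
plan((w(BOX,-.042,0,.081),BOX[2]))
E
```

```text
t 2.15 [0.5288 0.0282 0.0838] open 0.0588 yaw -0.438 q [-0.09 -0.03  1.96  0.    1.22  0.35] F [-0.1  0.1 -0. ]
[-0.0013  0.0005  0.0023] [-0.0018  0.0104  0.0094]
```

Request:
{"name": "carry_out", "arguments": {"rows": [[0,0,0,0,0.003,0.006,0],[0,0,0,0,0.003,0.006,0.2]]}}

```text
t: 2.35
tool_pos: [0.5323, 0.0274, 0.0857]
tool_rot: [2.651, 1.685, 0.001]
contact_force: [0.5, -0.5, 0.2]
opening: 0.0342
grip_force: 0.0
```

```bash
python3 - <<'E'
from go import *
plan((w(BOX,-.042,0,.081),BOX[2]))
E
```

```text
t 2.35 [0.5323 0.0274 0.0857] open 0.0342 yaw -0.439 q [-0.09 -0.03  1.95 -0.    1.22  0.35] F [ 0.5 -0.5  0.2]
[ 0.0004 -0.0001  0.002 ] [-0.0045 -0.0014  0.0157]
```

Request:
{"name": "carry_out", "arguments": {"rows": [[0,0,0.002,-0.004,-0.001,0.012,0.3],[0,0,0.002,-0.004,-0.001,0.012,0.4],[0,0,0.002,-0.004,-0.001,0.012,1],[0,0,0.002,-0.004,-0.001,0.012,1],[0,0,0.002,-0.004,-0.001,0.012,1]], "force": 50}}

```text
t: 2.85
tool_pos: [0.5314, 0.0265, 0.0824]
tool_rot: [2.657, 1.676, 0.001]
contact_force: [-3.1, 0.1, 5.6]
opening: 0.0105
grip_force: 51.8
```

Request:
{"name": "carry_out", "arguments": {"rows": [[0,0,0,0,0,0,1],[0,0,0,0,0,0,1]]}}

```text
t: 3.05
tool_pos: [0.5314, 0.0265, 0.0824]
tool_rot: [2.657, 1.676, 0.001]
contact_force: [-3.8, 0.8, 5.8]
opening: 0.0104
grip_force: 51.8
```

```bash
python3 - <<'E'
from go import *
plan((w(BOX,-.042,0,.081),BOX[2]))
E
```

```text
t 3.05 [0.5314 0.0265 0.0824] open 0.0104 yaw -0.445 q [-0.09 -0.03  1.95  0.    1.21  0.35] F [-3.8  0.8  5.8]
[ 0.0002 -0.0001 -0.    ] [-0.0004  0.0001  0.0046]
```

Request:
{"name": "carry_out", "arguments": {"rows": [[0,0,0,0,0,-0.008,1],[0,0,0,0,0,-0.016,1],[0,0,0,0,0,-0.02,1],[0,0,0,0,0,-0.02,1]]}}

```text
t: 3.45
tool_pos: [0.5311, 0.0264, 0.0873]
tool_rot: [2.657, 1.676, 0.0]
contact_force: [-0.2, -1.4, -1.0]
opening: 0.0104
grip_force: 50.9
```

```bash
python3 - <<'E'
from go import *
plan((w(BOX,-.042,0,.0885),BOX[2]))
E
```

```text
t 3.45 [0.5311 0.0264 0.0873] open 0.0104 yaw -0.445 q [-0.09 -0.03  1.95 -0.    1.22  0.36] F [-0.2 -1.4 -1. ]
[ 0.0001 -0.     -0.0001] [ 0.0005  0.001  -0.0041]
```

Request:
{"name": "carry_out", "arguments": {"rows": [[0,0,0,0,0,-0.004,1],[0,0,0,0,0,-0.004,1],[0,0,0,0,-0.02,-0.004,1],[0,0,0,0,-0.04,-0.004,1],[0,0,0,0,-0.06,-0.004,1]]}}

```text
t: 3.95
tool_pos: [0.5141, 0.0345, 0.0883]
tool_rot: [-2.657, -1.676, 0.001]
contact_force: [0.2, 0.2, -0.4]
opening: 0.0104
grip_force: 50.9
```

```bash
python3 - <<'E'
from go import *
plan((w(BOX,-.042-.042,0,.0885),BOX[2]))
E
```

```text
t 3.95 [0.5141 0.0345 0.0883] open 0.0104 yaw -0.445 q [-0.08 -0.08  1.99  0.    1.23  0.37] F [ 0.2  0.2 -0.4]
[-0.0001  0.     -0.0001] [ 0.0005 -0.0763 -0.0007]
```

Sliding freely; continue to 44 mm, then lift.

Request:
{"name": "carry_out", "arguments": {"rows": [[0,0,0,0,-0.03,0,1],[0,0,0,0,-0.06,0,1],[0,0,0,0,-0.086,0,1],[0,0,0,0,-0.086,0,1],[0,0,0,0,-0.086,0,1]]}}

```text
t: 4.45
tool_pos: [0.4915, 0.0454, 0.0886]
tool_rot: [2.657, 1.676, 0.001]
contact_force: [0.4, 0.7, -1.5]
opening: 0.0106
grip_force: 50.9
```

Request:
{"name": "carry_out", "arguments": {"rows": [[0,0,0,0,0,-0.04,1],[0,0,0,0,0,-0.1,1],[0,0,0,0,0,-0.2,1],[0,0,0,0,0,-0.3,1],[0,0,0,0,0,-0.3,1]]}}

```text
t: 4.95
tool_pos: [0.4952, 0.045, 0.185]
tool_rot: [2.652, 1.672, 0.014]
contact_force: [0.8, 0.1, -0.8]
opening: 0.0103
grip_force: 50.9
```

```bash
python3 - <<'E'
from go import *
plan(([.508,-.153,.15],0),([.508,-.153,.03],0))
snap('scene','s2.png');snap('top','t2.png')
a=cv2.imread('pics/s2.png');b=cv2.imread('pics/t2.png')
cv2.imwrite('pics/m2.png',np.hstack([cv2.resize(a[100:300,120:320],None,fx=2,fy=2,interpolation=3),cv2.resize(b[110:310,90:290],None,fx=2,fy=2,interpolation=3)]))
E
```

```text
t 4.95 [0.4952 0.045  0.185 ] open 0.0103 yaw -0.446 q [-0.06 -0.24  1.96 -0.    1.41  0.39] F [ 0.8  0.1 -0.8]
[ 0.0035 -0.0006 -0.1418] [-0.5775  0.3218  0.1177]
[ 0.0035 -0.0006 -0.1418] [-0.5792  0.3177  0.5176]
```

View pics/m2.png

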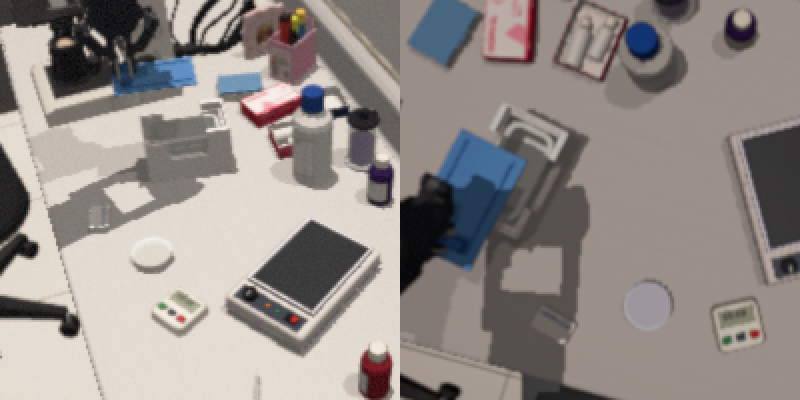

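Request:
{"name": "carry_out", "arguments": {"rows": [[0,0,-0.142,-0.578,0.322,0.05,1],[0,0,-0.142,-0.578,0.322,0.05,1],[0,0,-0.142,-0.578,0.322,0.05,1],[0,0,-0.142,-0.578,0.322,0.05,1],[0,0,-0.142,-0.578,0.322,0.05,1]]}}

```text
t: 5.55
tool_pos: [0.5027, -0.1561, 0.1613]
tool_rot: [-2.223, -2.217, 0.003]
contact_force: [-0.4, -0.0, -1.2]
opening: 0.0103
grip_force: 50.9
```

```bash
python3 - <<'E'
from go import *
plan(([.508,-.153,.05],0),([.508,-.153,.009],0))
E
```

```text
t 5.55 [ 0.5027 -0.1561  0.1613] open 0.0103 yaw -0.003 q [-0.44 -0.13  1.91 -0.    1.37 -0.44] F [-0.4 -0.  -1.2]
[-0.0011 -0.0001 -0.0009] [0.0103 0.0188 0.3709]
[-0.0011 -0.0001 -0.0009] [0.0103 0.0193 0.5075]
```

Request:
{"name": "carry_out", "arguments": {"rows": [[0,0,0,0,0.006,0.12,1],[0,0,0,0,0.006,0.24,1],[0,0,0,0,0.006,0.36,1],[0,0,0,0,0.006,0.44,1],[0,0,0,0,0.006,0.44,1]]}}

```text
t: 6.05
tool_pos: [0.5012, -0.1504, 0.0257]
tool_rot: [-2.213, -2.214, 0.006]
contact_force: [-0.8, 1.3, -0.3]
opening: 0.0106
grip_force: 50.9
```

```bash
python3 - <<'E'
from go import *
plan(([.508,-.153,.0094],0))
E
```

```text
t 6.05 [ 0.5012 -0.1504  0.0257] open 0.0106 yaw 0.001 q [-0.43  0.04  1.99  0.    1.12 -0.43] F [-0.8  1.3 -0.3]
[-0.0034 -0.0016  0.0002] [-0.0089  0.0231  0.054 ]
```

Request:
{"name": "carry_out", "arguments": {"rows": [[0,0,0,0,0,0.02,1],[0,0,0,0,0,0.036,1],[0,0,0,0,0,0.046,1],[0,0,0,0,0,0.05,1],[0,0,0,0,0,0.05,1]]}}

```text
t: 6.55
tool_pos: [0.5062, -0.1529, 0.017]
tool_rot: [2.22, 2.222, 0.001]
contact_force: [-0.7, 0.4, -2.1]
opening: 0.0103
grip_force: 50.9
```

```bash
python3 - <<'E'
from go import *
plan(([.505,-.153,.0094],0))
E
```

```text
t 6.55 [ 0.5062 -0.1529  0.017 ] open 0.0103 yaw 0.001 q [-0.43  0.06  1.99 -0.    1.09 -0.44] F [-0.7  0.4 -2.1]
[0.0003 0.0001 0.0003] [-0.0002 -0.0039  0.0254]
```

Request:
{"name": "carry_out", "arguments": {"rows": [[0,0,0,0,0,0.012,1],[0,0,0,0,0,0.022,1],[0,0,0,0,0,0.026,1],[0,0,0,0,0,0.026,1],[0,0,0,0,0,0.026,1]]}}

```text
t: 7.05
tool_pos: [0.5059, -0.1529, 0.0094]
tool_rot: [-2.22, -2.222, 0.0]
contact_force: [-3.5, 1.6, 5.2]
opening: 0.0108
grip_force: 51.7
```

```bash
python3 - <<'E'
from go import *
plan(([.505,-.153,.0094],0))
E
```

```text
t 7.05 [ 0.5059 -0.1529  0.0094] open 0.0108 yaw 0.001 q [-0.43  0.08  1.99 -0.    1.08 -0.44] F [-3.5  1.6  5.2]
[-0.0001 -0.      0.0002] [-0.0004 -0.0031 -0.    ]
```

Request:
{"name": "carry_out", "arguments": {"rows": [[0,0,0,0,0,0,0],[0,0,0,0,0,0,0],[0,0,0,0,0,0,0],[0,0,0,0,0,-0.03,0],[0,0,0,0,0,-0.1,0]]}}

```text
t: 7.55
tool_pos: [0.5041, -0.1521, 0.0373]
tool_rot: [-2.218, -2.219, 0.002]
contact_force: [0.3, 0.5, -0.1]
opening: 0.0428
grip_force: 0.0
```

Request:
{"name": "carry_out", "arguments": {"rows": [[0,0,0,0,0,-0.15,-1],[0,0,0,0,0,-0.3,-1],[0,0,0,0,0,-0.45,-1],[0,0,0,0,0,-0.6,-1],[0,0,0,0,0,-0.7,-1]]}}

```text
t: 8.05
tool_pos: [0.5067, -0.1532, 0.2537]
tool_rot: [2.217, 2.218, 0.003]
contact_force: [1.0, -0.4, -0.4]
opening: 0.0857
grip_force: 0.0
```

```bash
python3 - <<'E'
from go import *
plan((w(BOX,-.06,0,.25),BOX[2]+np.pi/2),(w(BOX,0,0,.25),BOX[2]+np.pi/2))
E
```

```text
t 8.05 [ 0.5067 -0.1532  0.2537] open 0.0857 yaw 0.001 q [-0.43 -0.19  1.81 -0.    1.52 -0.44] F [ 1.  -0.4 -0.4]
[ 0.0011  0.0017 -0.3581] [0.6244 0.0287 0.0109]
[ 0.0011  0.0017 -0.3581] [0.5382 0.2091 0.0121]
```

Request:
{"name": "carry_out", "arguments": {"rows": [[0,0,-0.358,0.538,0.209,0.012,-1],[0,0,-0.358,0.538,0.209,0.012,-1],[0,0,-0.358,0.538,0.209,0.012,-1],[0,0,-0.358,0.538,0.209,0.012,-1],[0,0,-0.358,0.538,0.209,0.012,-1]]}}

```text
t: 8.55
tool_pos: [0.5689, 0.0117, 0.2455]
tool_rot: [1.237, 2.888, 0.001]
contact_force: [-0.5, -1.0, 0.5]
opening: 0.0852
grip_force: 0.0
```

```bash
python3 - <<'E'
from go import *
plan((w(BOX,0,0,.25),BOX[2]+np.pi/2))
E
```

```text
t 8.55 [0.5689 0.0117 0.2455] open 0.0852 yaw 0.761 q [-0.11 -0.09  1.73  0.    1.5  -0.87] F [-0.5 -1.   0.5]
[ 0.0003 -0.     -0.116 ] [-0.0092 -0.0068 -0.015 ]
```

Request:
{"name": "carry_out", "arguments": {"rows": [[0,0,-0.115,-0.002,-0.004,-0.01,-1],[0,0,-0.115,-0.002,-0.004,-0.01,-1],[0,0,-0.115,-0.002,-0.004,-0.01,-1],[0,0,-0.115,-0.002,-0.004,-0.01,-1]]}}

```text
t: 8.95
tool_pos: [0.5678, 0.0075, 0.2486]
tool_rot: [0.714, 3.059, 0.0]
contact_force: [-0.2, 1.1, -0.0]
opening: 0.0853
grip_force: 0.0
```

```bash
python3 - <<'E'
from go import *
plan((w(BOX,0,0,.25),BOX[2]+np.pi/2))
d=snap('wrist','w3.png');s=snap('scene','s3.png')
for z in (.065,.07):
  P=[w(BOX,a,b,z) for a in(-.058,.058) for b in (-.031,.031)];print(proj(d,P).round(),proj(s,P).round())
print(proj(d,[w(BOX,a,b,.077) for a in(-.0685,) for b in (-.043,.043)]).round())
a=d['img'];b=s['img']
cv2.imwrite('pics/m3.png',np.hstack([a[:,50:450],cv2.resize(b[140:204,180:246],(400,384),interpolation=3)]))
E
```

```text
t 8.95 [0.5678 0.0075 0.2486] open 0.0853 yaw 1.112 q [-0.12 -0.09  1.73 -0.    1.51 -1.23] F [-0.2  1.1 -0. ]
[ 0.0001  0.0002 -0.0044] [-0.0031  0.0047 -0.0046]
[[227. 113.]
 [291. 112.]
 [231. 225.]
 [289. 224.]] [[196. 173.]
 [194. 161.]
 [232. 168.]
 [229. 156.]]
[[227. 113.]
 [291. 112.]
 [231. 226.]
 [290. 226.]] [[196. 172.]
 [194. 160.]
 [231. 166.]
 [229. 155.]]
[[212. 102.]
 [305. 100.]]
```

View pics/m3.png

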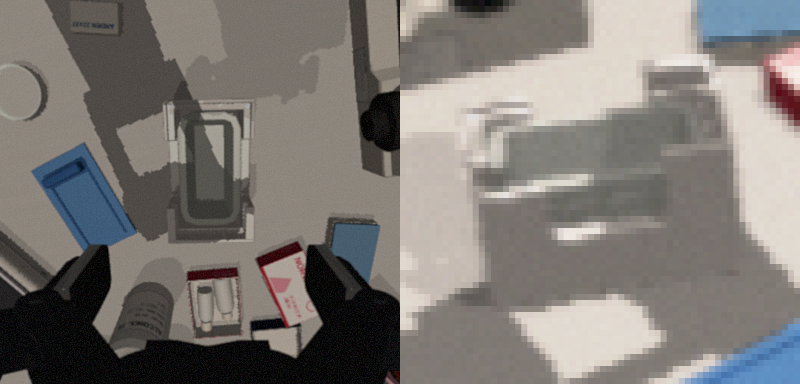

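```bash
python3 - <<'E'
from go import *
o=get_obs();R=Rn.from_rotvec(o['tool_rot']).as_matrix();p=o['tool_pos'];d=load('w3')
for z in (0,-.013):
    print(z,proj(d,[p+R@np.array([a,b,z]) for b in(-.0427,.0427) for a in(-.011,.011)]).round(1))
a=d['img'][90:250,195:325]; a=cv2.convertScaleAbs(a,alpha=1.6)
b=cv2.convertScaleAbs(d['img'][230:310,95:195],alpha=3)
a=cv2.resize(a,None,fx=3.7,fy=3.7,interpolation=3);b=cv2.resize(b,None,fx=3,fy=3,interpolation=3)
c=np.zeros((a.shape[0],a.shape[1]+b.shape[1],3),np.uint8);c[:,:a.shape[1]]=a;c[:b.shape[0],a.shape[1]:]=b
cv2.imwrite('pics/m4.png',c);print(c.shape)
E
```

```text
0 [[171.2 269.2]
 [167.9 227.1]
 [346.5 269.6]
 [350.1 227.4]]
-0.013 [[163.9 283.6]
 [159.9 238.3]
 [354.1 283.9]
 [358.3 238.7]]
(592, 781, 3)
```

View pics/m4.png

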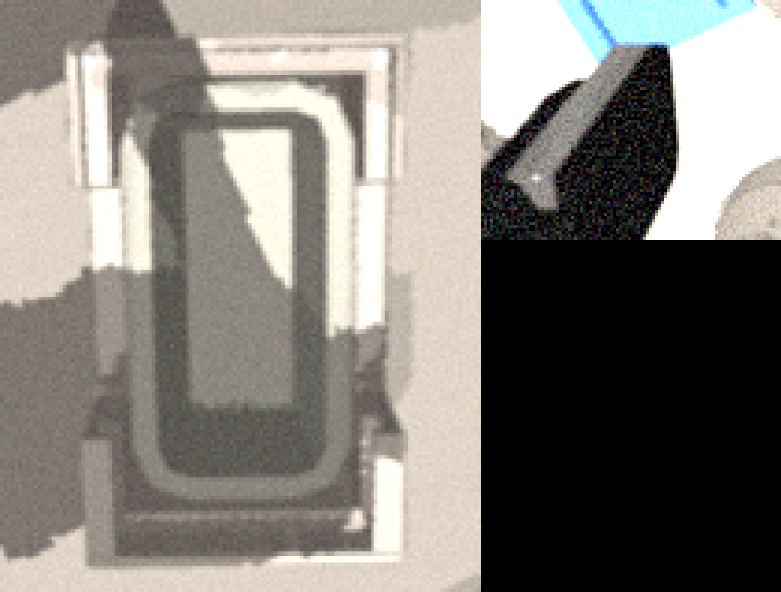

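```bash
python3 - <<'E'
from go import *
plan((w(BOX,-.001,0,.11),BOX[2]+np.pi/2),(w(BOX,-.001,0,.055),BOX[2]+np.pi/2))
E
```

```text
t 9.05 [0.5679 0.0074 0.2485] open 0.0854 yaw 1.111 q [-0.12 -0.09  1.73 -0.    1.51 -1.23] F [ 0.9  0.7 -0.2]
[ 0.      0.0001 -0.0048] [0.0006 0.0048 0.4616]
[ 0.      0.0001 -0.0048] [0.0007 0.0047 0.6449]
```

Request:
{"name": "carry_out", "arguments": {"rows": [[0,0,-0.005,0,0.005,0.12,-1],[0,0,-0.005,0,0.005,0.24,-1],[0,0,-0.005,0,0.005,0.36,-1],[0,0,-0.005,0,0.005,0.44,-1],[0,0,-0.005,0,0.005,0.44,-1]]}}

```text
t: 9.55
tool_pos: [0.5653, 0.009, 0.1114]
tool_rot: [-0.69, -3.056, 0.001]
contact_force: [-0.9, -0.0, -0.1]
opening: 0.0853
grip_force: 0.0
```

Request:
{"name": "carry_out", "arguments": {"rows": [[0,0,0,0,0,0,-1],[0,0,0,0,0,0,-1]]}}

```text
t: 9.75
tool_pos: [0.5701, 0.0086, 0.1185]
tool_rot: [0.69, 3.061, 0.001]
contact_force: [0.3, -0.3, 0.1]
opening: 0.0851
grip_force: 0.0
```

```bash
python3 - <<'E'
from go import *
plan((w(BOX,-.001,0,.055),BOX[2]+np.pi/2))
E
```

```text
t 9.75 [0.5701 0.0086 0.1185] open 0.0851 yaw 1.127 q [-0.12  0.02  1.84 -0.    1.28 -1.24] F [ 0.3 -0.3  0.1]
[0.0004 0.0012 0.0005] [ 0.0062 -0.0022  0.2118]
```

Request:
{"name": "carry_out", "arguments": {"rows": [[0,0,0,0.003,-0.001,0.05,-1],[0,0,0,0.003,-0.001,0.1,-1],[0,0,0,0.003,-0.001,0.15,-1],[0,0,0,0.003,-0.001,0.18,-1],[0,0,0,0.003,-0.001,0.18,-1]]}}

```text
t: 10.25
tool_pos: [0.5657, 0.009, 0.0592]
tool_rot: [-0.689, -3.06, 0.001]
contact_force: [0.1, 0.1, 0.1]
opening: 0.0855
grip_force: 0.0
```

Request:
{"name": "carry_out", "arguments": {"rows": [[0,0,0,0,0,0,-1],[0,0,0,0,0,0,-1],[0,0,0,0,0,0,-1]]}}

```text
t: 10.55
tool_pos: [0.5683, 0.0088, 0.0629]
tool_rot: [0.69, 3.063, 0.0]
contact_force: [-1.1, -0.3, 0.3]
opening: 0.085
grip_force: 0.0
```

```bash
python3 - <<'E'
from go import *
plan((w(BOX,-.001,0,.055),BOX[2]+np.pi/2))
E
```

```text
t 10.55 [0.5683 0.0088 0.0629] open 0.0850 yaw 1.128 q [-0.12  0.08  1.88  0.    1.18 -1.24] F [-1.1 -0.3  0.3]
[0.0002 0.0005 0.0006] [-0.0004  0.      0.0264]
```

Request:
{"name": "carry_out", "arguments": {"rows": [[0,0,0,0,0,0.012,-1],[0,0,0,0,0,0.024,-1],[0,0,0,0,0,0.026,-1],[0,0,0,0,0,0.026,-0.7],[0,0,0,0,0,0.026,-0.7]]}}

```text
t: 11.05
tool_pos: [0.5676, 0.0088, 0.0542]
tool_rot: [-0.69, -3.065, 0.0]
contact_force: [0.1, 0.8, -0.0]
opening: 0.0722
grip_force: 0.0
```

```bash
python3 - <<'E'
from go import *
plan((w(BOX,-.001,0,.055),BOX[2]+np.pi/2))
E
```

```text
t 11.05 [0.5676 0.0088 0.0542] open 0.0722 yaw 1.128 q [-0.12  0.09  1.88 -0.    1.16 -1.24] F [ 0.1  0.8 -0. ]
[-0.     -0.      0.0006] [-0.0025  0.0008 -0.0025]
```

Request:
{"name": "carry_out", "arguments": {"rows": [[0,0,0,0,0,0,-0.6],[0,0,0,0,0,0,-0.5],[0,0,0,0,0,0,-0.4],[0,0,0,0,0,0,0.5],[0,0,0,0,0,0,0.5]], "force": 25}}

```text
t: 11.55
tool_pos: [0.568, 0.0088, 0.0547]
tool_rot: [0.69, 3.064, 0.0]
contact_force: [-0.3, -0.0, 1.6]
opening: 0.0611
grip_force: 28.2
```

Request:
{"name": "carry_out", "arguments": {"rows": [[0,0,0,0,0,0,0.5],[0,0,0,0,0,0,0.5]]}}

```text
t: 11.75
tool_pos: [0.568, 0.0088, 0.0547]
tool_rot: [0.69, 3.064, 0.0]
contact_force: [-0.3, 0.0, 4.0]
opening: 0.0615
grip_force: 28.3
```

```bash
python3 - <<'E'
from go import *
plan((w(BOX,-.001,0,.055),BOX[2]+np.pi/2))
E
```

```text
t 11.75 [0.568  0.0088 0.0547] open 0.0615 yaw 1.128 q [-0.12  0.09  1.88 -0.    1.16 -1.24] F [-0.3  0.   4. ]
[0.0001 0.0002 0.0006] [-0.0014  0.0004 -0.0011]
```

Request:
{"name": "carry_out", "arguments": {"rows": [[0,0,0,0,0,-0.01,0.5],[0,0,0,0,0,-0.02,0.5],[0,0,0,0,0,-0.03,0.5],[0,0,0,0,0,-0.04,0.5],[0,0,0,0,0,-0.05,0.5]]}}

```text
t: 12.25
tool_pos: [0.5675, 0.0089, 0.0695]
tool_rot: [-0.69, -3.065, 0.0]
contact_force: [-0.7, 0.4, -0.9]
opening: 0.0613
grip_force: 28.0
```

```bash
python3 - <<'E'
from go import *
plan((w(BOX,-.001,0,.2),BOX[2]+np.pi/2))
s=snap('scene','s5.png')
E
```

```text
t 12.25 [0.5675 0.0089 0.0695] open 0.0613 yaw 1.128 q [-0.12  0.07  1.88 -0.    1.19 -1.24] F [-0.7  0.4 -0.9]
[-0.     -0.      0.0006] [-0.0028  0.0008 -0.4351]
```

Request:
{"name": "carry_out", "arguments": {"rows": [[0,0,0,0,0,-0.015,0.5],[0,0,0,0,0,-0.03,0.5],[0,0,0,0,0,-0.045,0.5],[0,0,0,0,0,-0.06,0.5],[0,0,0,0,0,-0.075,0.5]]}}

```text
t: 12.8
tool_pos: [0.5677, 0.0088, 0.0923]
tool_rot: [0.69, 3.065, 0.0]
contact_force: [0.1, -0.4, -1.4]
opening: 0.061
grip_force: 28.0
```

Request:
{"name": "carry_out", "arguments": {"rows": [[0,0,0,0,0,-0.04,0.5],[0,0,0,0,0,-0.09,0.5],[0,0,0,0,0,-0.14,0.5],[0,0,0,0,0,-0.19,0.5],[0,0,0,0,0,-0.19,0.5]]}}

```text
t: 13.3
tool_pos: [0.5698, 0.0086, 0.1528]
tool_rot: [0.689, 3.058, 0.001]
contact_force: [0.9, -1.0, 0.1]
opening: 0.0613
grip_force: 28.0
```

```bash
python3 - <<'E'
from go import *
plan((w(WARM,0,0,.18),WARM[2]+np.pi/2))
s=snap('scene','s6.png');t=snap('top','t6.png')
cv2.imwrite('pics/m6.png',np.hstack([cv2.resize(s['img'][110:250,150:290],None,fx=2.8,fy=2.8,interpolation=3),cv2.resize(t['img'][140:280,100:240],None,fx=2.8,fy=2.8,interpolation=3)]))
E
```

```text
t 13.30 [0.5698 0.0086 0.1528] open 0.0613 yaw 1.128 q [-0.12 -0.02  1.82 -0.    1.33 -1.24] F [ 0.9 -1.   0.1]
[-1.000e-04  2.100e-03 -2.311e-01] [-0.4585 -1.0448 -0.0899]
```

View pics/m6.png

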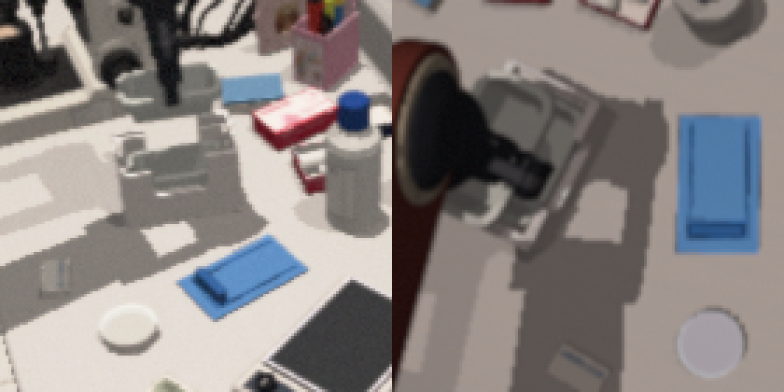

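Request:
{"name": "carry_out", "arguments": {"rows": [[0,0,-0.02,-0.02,-0.05,-0.03,0.5],[0,0,-0.05,-0.07,-0.15,-0.06,0.5],[0,0,-0.09,-0.13,-0.28,-0.09,0.5],[0,0,-0.13,-0.19,-0.42,-0.09,0.5],[0,0,-0.17,-0.25,-0.56,-0.09,0.5]]}}

```text
t: 13.9
tool_pos: [0.5628, -0.1764, 0.1751]
tool_rot: [0.152, -3.137, -0.001]
contact_force: [0.9, 0.4, -1.6]
opening: 0.0611
grip_force: 27.9
```

```bash
python3 - <<'E'
from go import *
plan((w(WARM,0,0,.18),WARM[2]+np.pi/2))
E
```

```text
t 13.90 [ 0.5628 -0.1764  0.1751] open 0.0611 yaw 1.668 q [-0.43  0.01  1.75  0.    1.38 -2.1 ] F [ 0.9  0.4 -1.6]
[ 0.0002 -0.0002 -0.0593] [ 0.0615 -0.5202 -0.0166]
```

Request:
{"name": "carry_out", "arguments": {"rows": [[0,0,-0.025,0.015,-0.13,-0.01,0.5],[0,0,-0.045,0.03,-0.26,-0.016,0.5],[0,0,-0.059,0.05,-0.39,-0.016,0.5],[0,0,-0.059,0.058,-0.48,-0.016,0.5],[0,0,-0.059,0.061,-0.52,-0.016,0.5]]}}

```text
t: 14.4
tool_pos: [0.5583, -0.3341, 0.1791]
tool_rot: [0.429, -3.111, -0.002]
contact_force: [0.4, -0.1, -1.3]
opening: 0.0612
grip_force: 27.9
```

Request:
{"name": "carry_out", "arguments": {"rows": [[0,0,0,0,0,0,0.5],[0,0,0,0,0,0,0.5],[0,0,0,0,0,0,0.5]]}}

```text
t: 14.7
tool_pos: [0.5595, -0.3305, 0.1802]
tool_rot: [0.435, -3.111, -0.001]
contact_force: [-0.7, 0.7, -0.4]
opening: 0.0609
grip_force: 27.9
```

```bash
python3 - <<'E'
from go import *
plan((w(WARM,0,0,.075),WARM[2]+np.pi/2))
s=snap('scene','s7.png');t=snap('top','t7.png');v=snap('wrist','w7.png')
cv2.imwrite('pics/m7.png',np.hstack([cv2.resize(s['img'][150:290,200:340],None,fx=2.8,fy=2.8,interpolation=3),cv2.resize(v['img'],None,fx=.79,fy=.79)[:,:]] if 0 else [cv2.resize(s['img'][150:287,200:340],None,fx=2.8,fy=2.8,interpolation=3)[:384,:380],v['img'][:,60:480]]))
E
```

```text
t 14.70 [ 0.5595 -0.3305  0.1802] open 0.0609 yaw 1.849 q [-0.65  0.15  1.6   0.    1.4  -2.5 ] F [-0.7  0.7 -0.4]
[ 0.0003 -0.0001 -0.0016] [ 0.0026 -0.0101  0.3507]
```

View pics/m7.png

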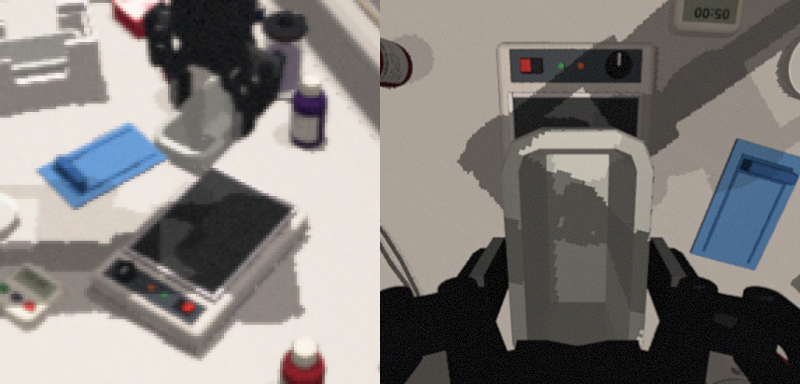

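```bash
python3 - <<'E'
from go import *
d=load('w7')
print(proj(d,[w(WARM,-.071,.052,.04),w(WARM,-.071,-.052,.04),w(WARM,-.115,.066,.04),w(WARM,-.115,-.066,.04)]).round(1))
o=get_obs();p=o['tool_pos'];R=Rn.from_rotvec(o['tool_rot']).as_matrix()
for zt in (-.012,-.015,-.018): # tray far end rim
  print(zt,proj(d,[p+R@np.array([sx*.058,y,zt]) for sx in(-1,1) for y in (-.02,.02)]).round(1).tolist(), proj(d,[p+R@np.array([-.02*1,y,zt]) for y in (-.031,.031)]).round(1).tolist())
g=cv2.cvtColor(d['img'],6)
for r in (105,120): print(r,[(c,int(g[r,c])) for c in list(range(172,206))]);print([(c,int(g[r,c])) for c in range(312,345)])
print([(r,int(g[r,225])) for r in range(84,145)])
E
```

```text
[[317.4  96.7]
 [192.5  97.3]
 [337.3  39.4]
 [171.9  40.2]]
-0.012 [[218.0, 368.7], [299.4, 368.8], [208.4, 128.8], [310.0, 128.8]] [[191.3, 301.5], [326.4, 301.6]]
-0.015 [[217.3, 373.6], [300.1, 373.7], [207.3, 129.4], [311.2, 129.5]] [[190.0, 305.4], [327.7, 305.5]]
-0.018 [[216.5, 378.6], [300.9, 378.7], [206.1, 130.1], [312.5, 130.2]] [[188.7, 309.5], [329.1, 309.6]]
105 [(172, 159), (173, 163), (174, 164), (175, 167), (176, 167), (177, 164), (178, 158), (179, 133), (180, 139), (181, 155), (182, 162), (183, 168), (184, 180), (185, 181), (186, 174), (187, 175), (188, 170), (189, 192), (190, 206), (191, 202), (192, 161), (193, 91), (194, 48), (195, 55), (196, 53), (197, 51), (198, 48), (199, 34), (200, 43), (201, 36), (202, 29), (203, 30), (204, 29), (205, 37)]
[(312, 28), (313, 20), (314, 25), (315, 27), (316, 23), (317, 37), (318, 67), (319, 81), (320, 85), (321, 82), (322, 81), (323, 74), (324, 80), (325, 78), (326, 80), (327, 78), (328, 77), (329, 77), (330, 75), (331, 72), (332, 72), (333, 68), (334, 69), (335, 69), (336, 72), (337, 68), (338, 70), (339, 76), (340, 69), (341
[... 772 characters left out ...]
(343, 71), (344, 69)]
[(84, 142), (85, 121), (86, 109), (87, 100), (88, 103), (89, 101), (90, 106), (91, 94), (92, 82), (93, 99), (94, 110), (95, 114), (96, 98), (97, 77), (98, 38), (99, 25), (100, 18), (101, 27), (102, 31), (103, 26), (104, 33), (105, 23), (106, 34), (107, 29), (108, 28), (109, 35), (110, 31), (111, 32), (112, 24), (113, 35), (114, 43), (115, 57), (116, 54), (117, 39), (118, 27), (119, 33), (120, 29), (121, 36), (122, 29), (123, 16), (124, 29), (125, 33), (126, 43), (127, 58), (128, 72), (129, 81), (130, 86), (131, 122), (132, 169), (133, 181), (134, 187), (135, 195), (136, 189), (137, 195), (138, 190), (139, 188), (140, 188), (141, 192), (142, 190), (143, 189), (144, 193)]
```

Request:
{"name": "carry_out", "arguments": {"rows": [[0,0,0,0.002,-0.01,0.06,0.5],[0,0,0,0.002,-0.01,0.14,0.5],[0,0,0,0.002,-0.01,0.22,0.5],[0,0,0,0.002,-0.01,0.3,0.5],[0,0,0,0.002,-0.01,0.34,0.5]]}}

```text
t: 15.35
tool_pos: [0.5577, -0.3337, 0.0743]
tool_rot: [0.433, -3.108, -0.006]
contact_force: [-0.3, 0.2, -1.5]
opening: 0.0612
grip_force: 27.9
```

Request:
{"name": "carry_out", "arguments": {"rows": [[0,0,0,0,0,0,0.5],[0,0,0,0,0,0,0.5],[0,0,0,0,0,0,0.5]]}}

```text
t: 15.65
tool_pos: [0.5605, -0.3359, 0.0803]
tool_rot: [-0.433, 3.11, -0.003]
contact_force: [0.4, 1.0, -1.1]
opening: 0.0613
grip_force: 27.9
```

```bash
python3 - <<'E'
from go import *
plan((w(WARM,0,0,.065),WARM[2]+np.pi/2))
E
```

```text
t 15.65 [ 0.5605 -0.3359  0.0803] open 0.0613 yaw 1.847 q [-0.65  0.25  1.66 -0.    1.23 -2.5 ] F [ 0.4  1.  -1.1]
[-0.0008  0.0005 -0.0021] [0.0012 0.0087 0.0511]
```

Request:
{"name": "carry_out", "arguments": {"rows": [[0,0,-0.002,0,0.005,0.01,0.5],[0,0,-0.002,0,0.005,0.02,0.5],[0,0,-0.002,0,0.005,0.03,0.5],[0,0,-0.002,0,0.005,0.04,0.5],[0,0,-0.002,0,0.005,0.04,0.5]]}}

```text
t: 16.15
tool_pos: [0.5587, -0.3334, 0.0658]
tool_rot: [0.442, -3.109, -0.001]
contact_force: [-0.0, -0.7, -0.3]
opening: 0.0612
grip_force: 27.9
```

Request:
{"name": "carry_out", "arguments": {"rows": [[0,0,0,0,0,0,0.5],[0,0,0,0,0,0,0.5]]}}

```text
t: 16.35
tool_pos: [0.5592, -0.3338, 0.0667]
tool_rot: [-0.443, 3.11, -0.0]
contact_force: [0.3, -0.3, -0.5]
opening: 0.0615
grip_force: 27.9
```

```bash
python3 - <<'E'
from go import *
plan((w(WARM,0,0,.065),WARM[2]+np.pi/2))
E
```

```text
t 16.35 [ 0.5592 -0.3338  0.0667] open 0.0615 yaw 1.853 q [-0.65  0.26  1.67 -0.    1.21 -2.51] F [ 0.3 -0.3 -0.5]
[-0.      0.     -0.0001] [-0.0012  0.0006  0.0055]
```

Aligned within 0.5 mm; creep down to contact.

Request:
{"name": "carry_out", "arguments": {"rows": [[0,0,0,0,0,0.004,0.5],[0,0,0,0,0,0.006,0.5],[0,0,0,0,0,0.006,0.5]]}}

```text
t: 16.65
tool_pos: [0.5591, -0.3337, 0.0647]
tool_rot: [0.442, -3.11, -0.0]
contact_force: [0.3, -0.2, -1.5]
opening: 0.0611
grip_force: 27.9
```

Request:
{"name": "carry_out", "arguments": {"rows": [[0,0,0,0,0,0.003,0.5],[0,0,0,0,0,0.004,0.5],[0,0,0,0,0,0.004,0.5]]}}

```text
t: 16.95
tool_pos: [0.5592, -0.3338, 0.0637]
tool_rot: [-0.443, 3.11, -0.0]
contact_force: [0.3, -0.2, 0.4]
opening: 0.0611
grip_force: 28.0
```

Request:
{"name": "carry_out", "arguments": {"rows": [[0,0,0,0,0,0.003,0.5],[0,0,0,0,0,0.004,0.5],[0,0,0,0,0,0.004,0.5]]}}

```text
t: 17.25
tool_pos: [0.5592, -0.3338, 0.0636]
tool_rot: [0.443, -3.11, -0.0]
contact_force: [-2.6, 2.6, 5.5]
opening: 0.0613
grip_force: 28.6
```

Request:
{"name": "carry_out", "arguments": {"rows": [[0,0,0,0,0,-0.003,0.5],[0,0,0,0,0,-0.003,0.5],[0,0,0,0,0,-0.003,-0.55],[0,0,0,0,0,-0.003,-0.7],[0,0,0,0,0,-0.003,-0.8]]}}

```text
t: 17.75
tool_pos: [0.559, -0.3336, 0.0629]
tool_rot: [0.442, -3.11, -0.0]
contact_force: [0.4, 1.0, -0.2]
opening: 0.0769
grip_force: 0.0
```

Request:
{"name": "carry_out", "arguments": {"rows": [[0,0,0,0,0,0,-0.9],[0,0,0,0,0,0,-0.9],[0,0,0,0,0,-0.03,-0.9],[0,0,0,0,0,-0.07,-0.9],[0,0,0,0,0,-0.13,-0.9]]}}

```text
t: 18.25
tool_pos: [0.5588, -0.3335, 0.1029]
tool_rot: [0.442, -3.109, -0.001]
contact_force: [0.5, -0.2, -1.4]
opening: 0.0813
grip_force: 0.0
```

Request:
{"name": "carry_out", "arguments": {"rows": [[0,0,0,0,0,-0.1,-1],[0,0,0,0,0,-0.2,-1],[0,0,0,0,0,-0.3,-1],[0,0,0,0,0,-0.4,-1],[0,0,0,0,0,-0.4,-1]]}}

```text
t: 18.75
tool_pos: [0.5618, -0.3356, 0.2312]
tool_rot: [-0.441, 3.101, -0.014]
contact_force: [-0.6, -0.2, 1.1]
opening: 0.0855
grip_force: 0.0
```

Request:
{"name": "carry_out", "arguments": {"rows": [[0,0,0,0,0,0,-1],[0,0,0,0,0,0,-1],[0,0,0,0,0,0,-1]]}}

```text
t: 19.05
tool_pos: [0.5584, -0.3332, 0.2205]
tool_rot: [0.442, -3.108, -0.003]
contact_force: [0.0, -0.3, -0.4]
opening: 0.0856
grip_force: 0.0
```

```bash
python3 - <<'E'
from go import *
from scipy.ndimage import gaussian_filter1d as gf
o=get_obs();print(o['t'],o['tool_pos'],o['opening'])
d=snap('wrist','w8.png');snap('top','t8.png');g=cv2.cvtColor(d['img'],6).astype(float)
# tray rim edges in warmer frame at z=.078, sampled profile
for x in (-.04,-.02,0.,.02):
    ys=np.arange(-.056,.0561,.0005);uv=proj(d,[w(WARM,x,y,.078) for y in ys]).astype(np.float32)
    pr=gf(cv2.remap(g.astype(np.float32),uv[None,:,0].copy(),uv[None,:,1].copy(),1)[0],1.5);gr=np.gradient(pr)
    L=ys<-.02;Rr=ys>.02;print('x',x,'yL',ys[L][gr[L].argmax()].round(4),gr[L].max().round(1),'yR',ys[Rr][gr[Rr].argmin()].round(4),gr[Rr].min().round(1))
for y in (-.015,0,.015):
    xs=np.arange(-.07,-.04,.0005);uv=proj(d,[w(WARM,x,y,.078) for x in xs]).astype(np.float32)
    pr=gf(cv2.remap(g.astype(np.float32),uv[None,:,0].copy(),uv[None,:,1].copy(),1)[0],1.5);gr=np.gradient(pr);print('y',y,'front',xs[gr.argmax()].round(4),gr.max().round(1))
E
```

```text
19.05 [ 0.55841807 -0.33315685  0.22048892] 0.08556670519148747
x -0.04 yL -0.0325 23.3 yR 0.0295 -18.6
x -0.02 yL -0.0325 10.9 yR 0.0295 -18.3
x 0.0 yL -0.0325 13.9 yR 0.0295 -14.2
x 0.02 yL -0.032 11.7 yR 0.0295 -9.7
y -0.015 front -0.058 23.7
y 0 front -0.058 23.4
y 0.015 front -0.0575 22.6
```

```bash
python3 -c "
from station import finish_job;print(finish_job())"
```

```text
the job is handed in; nothing more can be done
None
```

I handed the job in at about 19 s: the top tray stands level on the warmer plate, 1.5 mm off centre with its sides parallel, the lid lies flat with its grip up between box and warmer, and the box is open with the other trays in it. I judged that only one tray came out from the height at which it touched the plate, not from a final picture of the box.

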